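Run the wing nut onto the roller spindle

TASK

On one of the two assembly stands the wing nut is only sitting on the end of its thread. Turn it backward (counter-clockwise seen from above) until it drops into the thread start, then turn it forward (clockwise) until it is fully home, and let go of it. Leave the spare roller standing where it is.

Things in the scene. Friction and masses are not known exactly. Their poses are not given: they have to be found in the camera images.
- wing_grip (a point): Grip point of the aluminium wing nut, on its axis, 169 mm up at the start; x along the wings, z up; moves with the nut. Wings: upright web 14 mm thick (pinch this), 90 mm long, straight for the middle 40 mm, 32 mm high over a 52 mm hub; point 23 mm above hub, 9 mm below web's top. Stand: two 76 mm rollers on a 120 x 90 mm plate. The finished stand's nut is hexagonal, wingless, 139 mm high.
- wing_nut (a joint): Turn of the nut (rad), growing clockwise from above (forward). At 0 the wings lie along the plate's 120 mm sides. Starts at 0.35 to 0.85 on the thread's flat end, turning freely. From 0 back to the stop at -0.45 it is over the thread start and can drop. Once dropped, forward to the stop at 1.0 is home. Needs under 0.1 N m; stays where left.
- nut_sink (a joint): How far the nut has sunk (m, downward): 0 resting on the thread's end with a 17 mm gap beneath, 0.010 when dropped into the thread start, then 0.005 more per rad of forward turn from 0, 0.015 home (2 mm gap). Falls by its weight (about 0.36 kg) unless held up: a gripper pinching it must go down with it. 2 mm play up and down in the thread. Captive, cannot be lifted off.
- spare_roller_mid (a point): Middle (half-way up) of the loose spare roller: a bare steel cylinder 76 mm across, 42 mm high, standing on the table between the two stands and somewhat beyond them.

How it is judged:
By the outcome, as a careful person would: the job done as asked, in the order asked, and still so for the second after the job is handed in, with the robot touching nothing.
It also fails if it takes over 35 s, if anything falls off the work surface, if the arm or the gripper's body presses on something with over 40 N, if the wrist force passes 120 N, or if a joint passes its speed limit or range.

ROBOT

A 6-joint arm with a two-finger parallel gripper is mounted at the origin on the work surface. World frame = base frame: x ahead of the robot, y to its left, z up, the work surface at z = 0. Lengths are in m, angles in degrees, forces in N, time in s.
With the tool pointing down it reaches from about 0.35 to 0.725 m from the base axis. Payload 4.3 kg.
Tool frame: the origin (TCP) lies at the very end of the fingers, on their centre line; the grasp point (between the pads) lies 19 mm behind it; z points along the fingers, y is the line along which they close (so a half turn about z gives the same grasp; the last joint's range is limited). The gripper opens to 85 mm and grips with 20 to 120 N. Pads are 22 mm wide; open, the fingers measure 114 mm over their backs; the gripper's body (76 mm by 85 mm) begins 54 mm behind the grasp point. The pads swing forward as they close: fully open they stand 13 mm farther back than shut.
Start: joints at [61.633, 21.618, 4.641, 73.018, 0, 83.68], TCP at [0.216, 0.533, 0.231] pointing down, gripper open.
Joint ranges: [-156.06, 156.06], [-48.1, 94.91], [-58.44, 69.94], [-101.28, 121.22], [-78.64, 73.56], [-180, 180]. Speed limits (degrees/s): [147.25, 147.25, 180, 180, 180, 180].

INTERFACE

Orientations are given as a 3x3 rotation matrix whose columns are the frame's x, y, z axes.
In Python, from bench import arm, eyes, job gives the robot as it stands.
- The arm moves only by the tool play_rows, never from a script. Its argument "increments" is a list of rows, each a list of 3 entries, a list of its own where there are three numbers: the finger opening in mm, from 0 to 85.4, then the shift along the world's x, y, z in mm, then the turn, a rotation vector about the world's x, y, z in degrees. In form: [[grip, [dx, dy, dz], [wx, wy, wz]], ...]. A call has 1 to 12 rows; each row is the pose to reach, as a shift and turn from the pose commanded when the call began; what a row does not reach only later rows make up. A row lasts 1/8 s, in which the tool goes at most 62.5 mm and 10.7 degrees, less where a joint would pass 70% of its speed; a pose out of reach is approached as far as the arm can. A call with a gripper value outside its range is refused whole. The fingers move at their own pace and stop on an object; the grip force is fixed at half the most. Time passes only in rows, so rows that repeat a pose let the fingers close. It gives the time, the measured TCP pose, the force, the opening and the grip force at its end, in the units of the state.
- arm.get_state(): the state, without advancing time (a new reading comes with each control period).
- eyes.get_image(name): name is "scene" or "top" or "wrist"; returns (picture, depth): 480x640x3 uint8, red, green, blue; 480x640 float32, m along the optical axis (not along the pixel's ray), 0 where there is no reading.
- eyes.get_calibration(name): a dict with "K" (3x3 intrinsics, pixels), "position" and "rotation" of the camera in the world; the wrist camera has in their place "tool_from_camera" (4x4, takes a point from camera to tool coordinates, whose origin is the TCP and whose axes are the flange's). Camera axes: x right, y down, z forward; pixel columns grow to the right and rows downward; lengths in m; the calibration is good to about 2 mm. A picture is of the moment at which its call begins: read the wrist's pose just before it. get_calibration takes no time and is no camera call.
- job.close_job(): hands the job in; it is judged then, once.
The state is a dict: "time": time; "qpos": joint angles; "joint_velocities": joint speeds; "joint_torque": joint torques, N m; "tcp_pos": TCP position; "eef_rot": TCP orientation; "force": force on the tool from outside, world axes, zero at the start; "ft_torque": the same for the moment, N m; "finger_gap": finger opening in m; "gripper_force": force on a finger pad.
Only numpy, scipy, OpenCV 4.12 (cv2) and the standard library are available. Lean on these libraries where they do the work, as an engineer would, in place of code of your own. Each camera call takes 0.05 s, during which the arm holds its last target. There are 200 camera calls.

## Working session

There is one attempt and no reset: what is moved stays moved. The work goes in short steps, Python scripts to look and compute and a tool call to move; the robot and the scene stay as the last step left them, time stands still between calls to the robot, and variables do not carry over. Pictures are saved under pics/ and viewed, at most 10 in all, crops included, and the job is handed in when it is done.

Besides the shell and the picture viewer there is one more tool, called in YAML: its name, and indented under it one key for each argument. play_rows: Moves the arm, as the interface text tells. Its arguments: {"type":"object","properties":{"increments":{"type":"array","items":{"type":"array"}}},"required":["increments"]}

```bash
mkdir -p pics; cat > h.py <<'E'
import numpy as np, cv2
from bench import arm, eyes, job
def snap(n, f):
    s=arm.get_state(); p,d=eyes.get_image(n); cv2.imwrite('pics/'+f+'.png',p[:,:,::-1]); np.savez('pics/'+f+'.npz',p=p,d=d,tp=s['tcp_pos'],R=s['eef_rot'])
    return p,d,s
def cam(n,s=None):
    c=eyes.get_calibration(n)
    if n=='wrist':
        T=np.array(c['tool_from_camera']); R=np.array(s['eef_rot']); return np.array(c['K']),R@T[:3,3]+np.array(s['tcp_pos']),R@T[:3,:3]
    return np.array(c['K']),np.array(c['position']),np.array(c['rotation'])
def cloud(d,K,p,R):
    v,u=np.mgrid[:480,:640]; r=np.stack([(u-K[0,2])/K[0,0],(v-K[1,2])/K[1,1],np.ones_like(d)],-1)*d[...,None]
    return r@R.T+p
E
python3 - <<'E'
from h import *
a=snap('top','top0')[0]; b=snap('scene','sc0')[0]
cv2.imwrite('pics/both0.png',cv2.resize(np.vstack([a,b])[:,:,::-1],(400*1,600)))
for n in('top','scene'): print(n,cam(n))
print(arm.get_state())
E
```

```text
top (array([[549.87133992,   0.        , 326.56529671],
       [  0.        , 549.87133992, 243.72325401],
       [  0.        ,   0.        ,   1.        ]]), array([ 0.5074646 , -0.03161095,  0.89973835]), array([[ 0.01072509, -0.99701952,  0.07640054],
       [-0.99989699, -0.00996444,  0.01033038],
       [-0.0095383 , -0.07650346, -0.99702369]]))
scene (array([[567.71100303,   0.        , 320.35957155],
       [  0.        , 567.71100303, 241.1127971 ],
       [  0.        ,   0.        ,   1.        ]]), array([1.08319523, 0.5372806 , 0.65953504]), array([[-0.73512045,  0.37372841, -0.56561914],
       [ 0.67758128,  0.43204623, -0.59516356],
       [ 0.02194409, -0.82076984, -0.57083739]]))
{'time': 0.1, 'qpos': array([ 6.16319321e+01,  2.16597557e+01,  4.57099175e+00,  7.30182362e+01,
       -9.08160139e-05,  8.36797463e+01]), 'joint_velocities': array([-0.02863924, -0.06370854,  0.15133085,  0.05566785,  0.04180524,
       -0.04728036]), 'joint_torque': array([ 7.63172338e-04, -4.64696395e+01,  2.70581514e+01,  1.20325023e-02,
       -7.13935287e-05, -1.94059510e-05]), 'tcp_pos': array([0.21556377, 0.53243304, 0.23043666]), 'eef_rot': array([[-9.26870827e-01,  3.75379389e-01, -8.85919059e-04],
       [ 3.75380379e-01,  9.26869391e-01, -1.64399384e-03],
       [ 2.04009855e-04, -1.85632656e-03, -9.99998256e-01]]), 'force': array([ 0.12630814, -0.57068918, -0.60787356]), 'ft_torque': array([0.00385346, 0.05557323, 0.04174121]), 'gripper_force': 0.0, 'finger_gap': 0.0849928016257388}
```

View pics/top0.png

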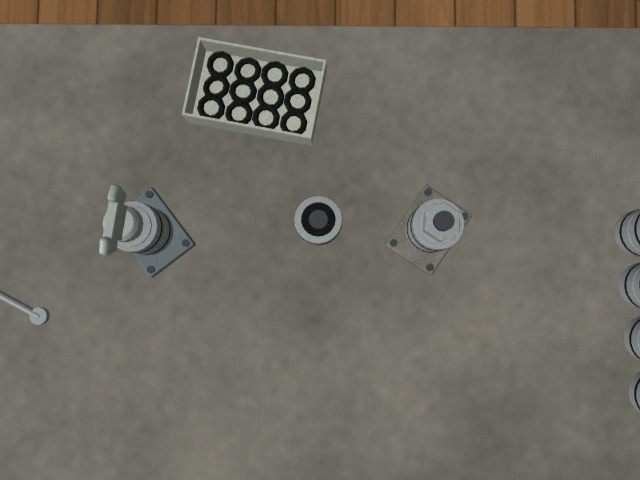

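View pics/sc0.png

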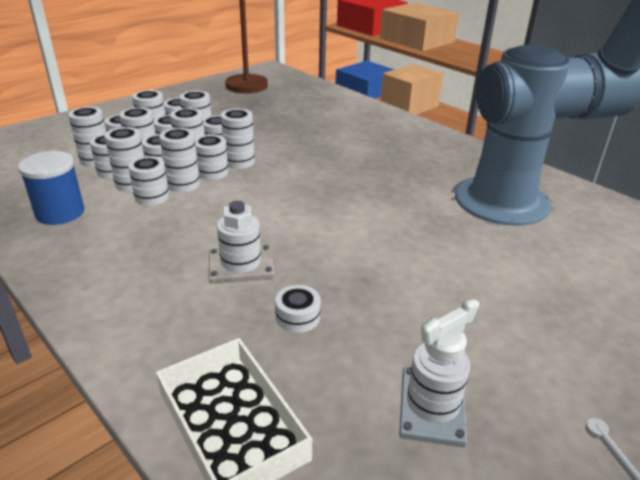

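The top view shows the wing nut at about (110,220) on the left stand, with its wings nearly along image vertical. The plate's visible corners are near (152,187), (195,242) and (152,276). The spare roller is at (318,220). In the scene view the wing is at (450,325).

```bash
python3 - <<'E'
from h import *
C={}
for n,f in(('top','top0'),('scene','sc0')):
    z=np.load(f'pics/{f}.npz'); P=cloud(z['d'],*cam(n)); ok=z['d']>0
    w=ok&(P[...,0]>.35)&(P[...,0]<.7)&(P[...,1]>.15)&(P[...,1]<.45)
    m=w&(P[...,2]>.157)&(P[...,2]<.2); q=P[m]
    r=cv2.minAreaRect((q[:,:2]*1000).astype(np.float32)); print(n,'wing',m.sum(),r,np.percentile(q[:,2],[50,90,98]))
    l,V=np.linalg.eigh(np.cov(q[:,:2].T)); print(' axis deg',np.degrees(np.arctan2(V[1,1],V[0,1])))
    C[n]=np.argwhere(m).mean(0)[::-1]
    pl=w&(P[...,2]>.004)&(P[...,2]<.02); q=P[pl]; r=cv2.minAreaRect((q[:,:2]*1000).astype(np.float32)); print(' plate',r,np.median(q[:,2]), cv2.boxPoints(r).round())
    m=ok&(abs(P[...,1]+.03)<.1)&(P[...,2]>.03)&(P[...,2]<.06)&(abs(P[...,0]-.55)<.1); print(' roller',P[m].mean(0))
# triangulate mask centroids
A=np.zeros((3,3));b=np.zeros(3)
for n in C:
    K,p,R=cam(n); d=R@np.linalg.solve(K,[*C[n],1]); d/=np.linalg.norm(d); M=np.eye(3)-np.outer(d,d); A+=M;b+=M@p
print('tri',np.linalg.solve(A,b))
E
```

```text
top wing 1111 ((592.8571166992188, 263.6988220214844), (15.789678573608398, 94.72575378417969), 81.91529083251953) [0.17724603 0.18471202 0.18691564]
 axis deg 172.24474707531675
 plate ((527.85205078125, 301.015869140625), (339.9252624511719, 299.65716552734375), 0.774352490901947) 0.014031134373832521 [[356. 449.]
 [360. 149.]
 [700. 153.]
 [696. 453.]]
 roller [ 0.61169345 -0.00862033  0.04199042]
scene wing 1133 ((594.4599609375, 263.6573791503906), (15.638093948364258, 93.61744689941406), 82.02454376220703) [0.17552957 0.18330298 0.18537603]
 axis deg 171.77096160385096
 plate ((556.2356567382812, 346.7117919921875), (117.05570983886719, 287.98736572265625), 28.781246185302734) 0.013241924544161399 [[436. 445.]
 [574. 192.]
 [677. 249.]
 [538. 501.]]
 roller [ 0.61675144 -0.00418477  0.04000416]
tri [0.59327073 0.26368957 0.16824214]
```

play_rows:
  increments:
    - [60,[40,-29,0],[0,0,2]]
    - [60,[85,-60,0],[0,0,4]]
    - [60,[130,-92,0],[0,0,6]]
    - [60,[175,-125,0],[0,0,7]]
    - [60,[220,-157,0],[0,0,9]]
    - [60,[265,-189,0],[0,0,10]]
    - [60,[310,-221,0],[0,0,12]]
    - [60,[350,-249,0],[0,0,13]]
    - [60,[378,-269,0],[0,0,14]]
    - [60,[378,-269,0],[0,0,14]]
    - [60,[378,-269,0],[0,0,14]]

```text
time: 1.48
tcp_pos: [0.5932, 0.2642, 0.2308]
eef_rot: [[-0.99, 0.14, -0.001], [0.14, 0.99, 0.0], [0.001, -0.0, -1.0]]
force: [-1.1, -0.5, 0.0]
finger_gap: 0.0602
gripper_force: 0.0
```

```bash
python3 - <<'E'
from h import *
p,d,s=snap('wrist','w1'); print(s['time'],s['tcp_pos'],s['finger_gap'],s['qpos'][5])
P=cloud(d,*cam('wrist',s)); m=(d>0)&(P[...,2]>.157)&(P[...,2]<.2)&(np.hypot(P[...,0]-.5935,P[...,1]-.264)<.06); q=P[m]
for lo,hi in((.157,.2),(.172,.182)):
    k=q[(q[:,2]>lo)&(q[:,2]<hi)]; print(len(k),cv2.minAreaRect((k[:,:2]*1000).astype(np.float32)),np.percentile(k[:,2],[10,50,90,99]))
R=s['eef_rot']; print('y yaw',np.degrees(np.arctan2(R[1,1],R[0,1])))
k=np.hypot(q[:,0]-.5935,q[:,1]-.264)<.018; print('mid top',np.percentile(q[k,2],[50,95]))
E
```

```text
1.475 [0.59316419 0.26419723 0.23081904] 0.06023153478718227 26.44771601541958
4982 ((592.6863403320312, 264.4035339355469), (13.997615814208984, 94.84992980957031), 82.383056640625) [0.17727264 0.17911745 0.18616668 0.18760935]
2911 ((592.6804809570312, 264.3724670410156), (13.977665901184082, 94.8483657836914), 82.47053527832031) [0.1769796  0.17802319 0.17995182 0.18187581]
y yaw 81.95010879008517
mid top [0.17793897 0.17899941]
```

View pics/w1.png

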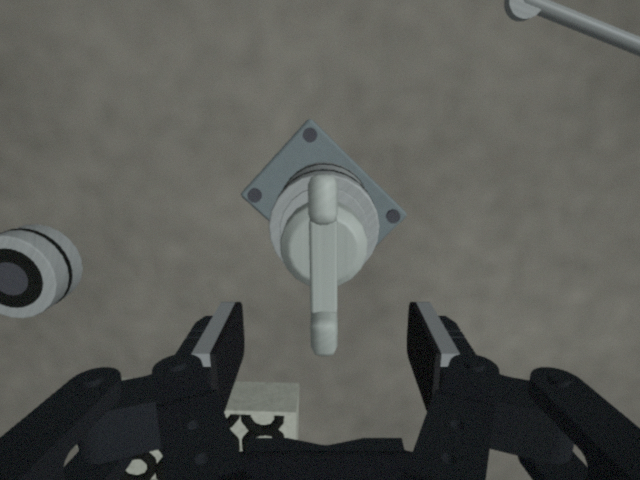

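The wrist view shows the web at about (322,265), centred between the fingers. The plate bolts at (309,134) and (392,216) put the plate's long side about 45° from the web, so the nut is at about 0.78 rad.

play_rows:
  increments:
    - [60,[0,0,-35],[0,0,0]]
    - [50,[0,0,-65],[0,0,0]]
    - [40,[0,0,-80],[0,0,0]]
    - [10,[0,0,-80],[0,0,0]]
    - [10,[0,0,-80],[0,0,0]]
    - [10,[0,0,-80],[0,0,0]]
    - [10,[0,0,-80],[0,0,0]]
    - [10,[0,0,-80],[0,0,0]]

```text
time: 2.52
tcp_pos: [0.5933, 0.2635, 0.1519]
eef_rot: [[-0.99, 0.14, -0.001], [0.14, 0.99, -0.001], [0.001, -0.001, -1.0]]
force: [-4.5, -3.5, 0.5]
finger_gap: 0.013
gripper_force: 62.2
```

play_rows:
  increments:
    - [10,[0,0,0],[0,0,6]]
    - [10,[0,0,0],[0,0,12]]
    - [10,[0,0,0],[0,0,18]]
    - [10,[0,0,0],[0,0,24]]
    - [10,[0,0,0],[0,0,30]]
    - [10,[0,0,0],[0,0,36]]
    - [10,[0,0,0],[0,0,42]]
    - [10,[0,0,0],[0,0,47]]
    - [10,[0,0,0],[0,0,52]]
    - [10,[0,0,0],[0,0,57]]
    - [10,[0,0,0],[0,0,57]]
    - [10,[0,0,0],[0,0,57]]

```text
time: 4.03
tcp_pos: [0.5929, 0.2638, 0.1509]
eef_rot: [[-0.658, -0.753, -0.002], [-0.753, 0.658, -0.0], [0.002, 0.001, -1.0]]
force: [-4.2, -1.4, -3.4]
finger_gap: 0.0129
gripper_force: 61.6
```

```bash
python3 - <<'E'
from h import *
p,d,s=snap('wrist','w2'); R=s['eef_rot'];print(s['force'],s['ft_torque'],s['qpos'][5],np.degrees(np.arctan2(R[1,1],R[0,1])))
P=cloud(d,*cam('wrist',s)); q=P[(d>0)&(P[...,2]>.165)&(P[...,2]<.2)&(np.hypot(P[...,0]-.5935,P[...,1]-.264)<.06)]
print(len(q),np.percentile(q[:,2],[10,50,90,99]))
E
```

```text
[-4.24438014 -1.43751051 -3.39702765] [-0.37349303  1.10867458  0.01299062] -30.509728289288397 138.8868420212895
17119 [0.17605765 0.18130693 0.19691707 0.19965607]
```

View pics/w2.png

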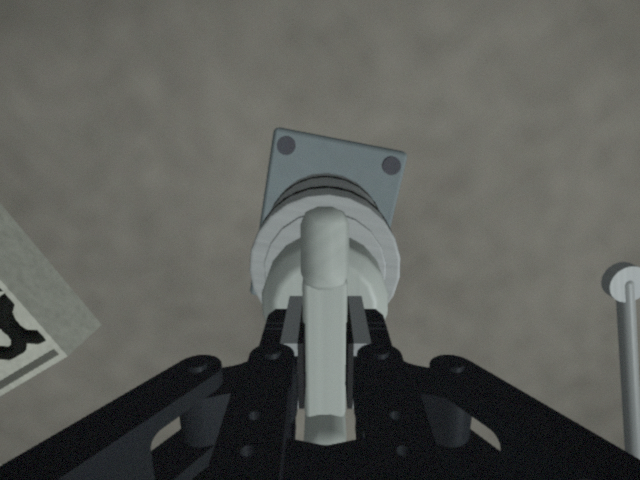

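The wrist view shows the web vertical at (325,330). The short-side bolts at (286,145) and (392,165) put the plate about 11° off, so the nut is at about -0.2 rad, over the thread start. I'll release it so it drops, follow it down and pinch again.

play_rows:
  increments:
    - [35,[0,0,0],[0,0,0]]
    - [35,[0,0,0],[0,0,0]]
    - [35,[0,0,0],[0,0,0]]
    - [35,[0,0,0],[0,0,0]]

```text
time: 4.58
tcp_pos: [0.5944, 0.2642, 0.1518]
eef_rot: [[-0.657, -0.754, 0.001], [-0.754, 0.657, 0.001], [-0.001, -0.001, -1.0]]
force: [-0.8, 0.8, -0.8]
finger_gap: 0.0348
gripper_force: 0.0
```

```bash
python3 - <<'E'
from h import *
p,d,s=snap('wrist','w3'); print(s['time'],s['force'],s['tcp_pos'],s['finger_gap'])
def mid(d,s,f=None):
    P=cloud(d,*cam('wrist',s)); a=np.radians(48.9); u=np.array([np.cos(a),np.sin(a)]); r=P[...,:2]-[.593,.264]; l=r@u; t=r@[-u[1],u[0]]
    m=(d>0)&(abs(t)<.006)&(P[...,2]>.14)&(P[...,2]<.2)
    for lo in(-.05,-.035,-.02,0,.02,.035):
        k=m&(l>lo)&(l<lo+.015); print(lo,k.sum(),np.median(P[k][:,2]) if k.any() else 0)
mid(d,s)
z=np.load('pics/w2.npz'); mid(z['d'],dict(tcp_pos=z['tp'],eef_rot=z['R']))
E
```

```text
4.575 [-0.80105355  0.76217757 -0.82133376] [0.59440235 0.26418876 0.15180469] 0.03477515958860339
-0.05 1747 0.17365906248370977
-0.035 1438 0.17588696693649175
-0.02 1494 0.16800464908873491
0 1345 0.16803566639260634
0.02 1719 0.17430975519663244
0.035 254 0.17495940433172436
-0.05 2008 0.18268111871317766
-0.035 1606 0.1848077237182381
-0.02 1726 0.17694865176605024
0 1553 0.17698115769439987
0.02 1330 0.1803252079166304
0.035 0 0
```

View pics/w3.png

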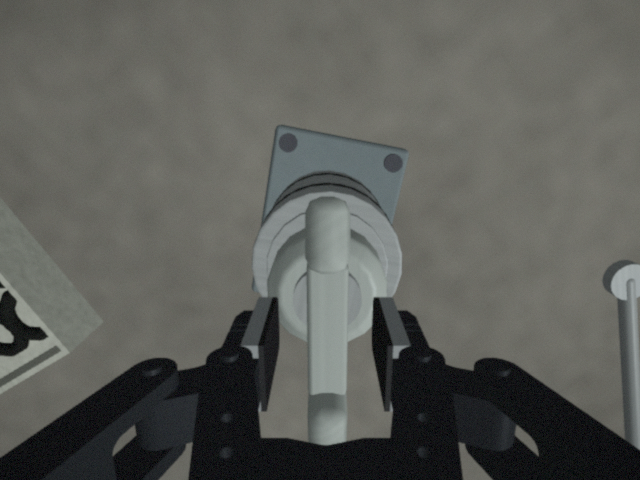

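The web's middle top is down from 177 to 168 mm, so the nut has dropped into the thread start. In the view the web at (328,330) is free between the open fingers. Next I'll lower 10 mm, pinch and turn forward while descending.

play_rows:
  increments:
    - [35,[0,0,-10],[0,0,0]]
    - [10,[0,0,-10],[0,0,0]]
    - [10,[0,0,-10],[0,0,0]]
    - [10,[0,0,-10],[0,0,0]]
    - [10,[0,0,-10],[0,0,0]]
    - [10,[0,0,-10],[0,0,-6]]
    - [10,[0,0,-10],[0,0,-12]]
    - [10,[0,0,-10.5],[0,0,-18]]
    - [10,[0,0,-11],[0,0,-24]]
    - [10,[0,0,-11.5],[0,0,-30]]
    - [10,[0,0,-12],[0,0,-36]]
    - [10,[0,0,-12],[0,0,-36]]

```text
time: 6.12
tcp_pos: [0.5938, 0.2635, 0.1405]
eef_rot: [[-0.975, -0.223, 0.001], [-0.223, 0.975, -0.001], [-0.0, -0.001, -1.0]]
force: [-3.5, -1.5, 5.5]
finger_gap: 0.0132
gripper_force: 66.8
```

```bash
python3 -c "
from h import *
s=arm.get_state();print(s['force'],s['ft_torque'])"
```

```text
[-3.48144884 -1.54609849  5.46515796] [-0.38023083  0.6301837  -0.05953702]
```

play_rows:
  increments:
    - [10,[0,0,-0.5],[0,0,-6]]
    - [10,[0,0,-1],[0,0,-12]]
    - [10,[0,0,-1.5],[0,0,-18]]
    - [10,[0,0,-2],[0,0,-24]]
    - [10,[0,0,-2.5],[0,0,-29]]
    - [10,[0,0,-2.5],[0,0,-32]]
    - [10,[0,0,-2.5],[0,0,-34]]
    - [10,[0,0,-2.5],[0,0,-34]]

```text
time: 7.12
tcp_pos: [0.5943, 0.2628, 0.1402]
eef_rot: [[-0.933, 0.359, 0.003], [0.359, 0.933, -0.002], [-0.004, -0.001, -1.0]]
force: [-5.8, -4.6, 16.0]
finger_gap: 0.0127
gripper_force: 98.1
```

```bash
python3 -c "
from h import *
s=arm.get_state();R=s['eef_rot'];print(s['force'],s['ft_torque'],np.degrees(np.arctan2(R[1,1],R[0,1])))"
```

```text
[-5.75740438 -4.62571161 16.02428437] [-1.08440343  1.23339412  0.33099699] 68.98390424992412
```

```bash
cat >> h.py <<'E'
def mid(d,s):
    P=cloud(d,*cam('wrist',s)); R=np.array(s['eef_rot']); u=R[:2,0]; r=P[...,:2]-[.593,.264]; l=r@u; t=r@[-u[1],u[0]]
    m=(d>0)&(abs(t)<.006)&(P[...,2]>.14)&(P[...,2]<.2)
    for lo in(-.05,-.035,-.02,0,.02,.035):
        k=m&(l>lo)&(l<lo+.015); print(lo,k.sum(),np.median(P[k][:,2]) if k.any() else 0)
E
python3 - <<'E'
from h import *
p,d,s=snap('wrist','w4'); mid(d,s)
E
```

```text
-0.05 0 0
-0.035 1350 0.170373742021035
-0.02 1459 0.16660932803826664
0 1671 0.166617355668799
0.02 1615 0.17455491628988523
0.035 2073 0.1723866721379746
```

View pics/w4.png

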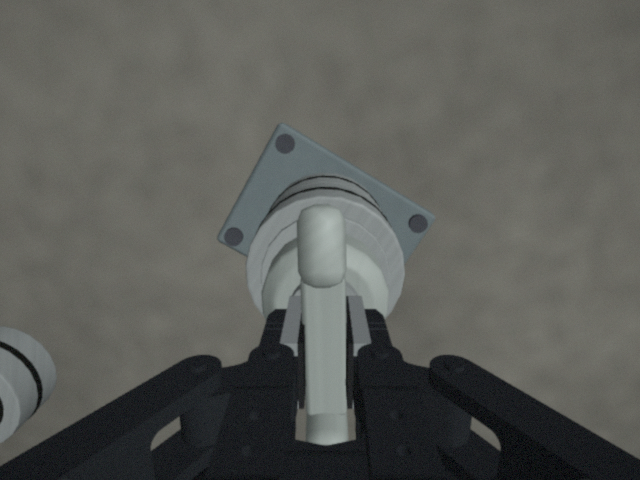

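The wrist view shows the plate's long side, bolts (285,143) to (418,223), about 59° from the web, so the nut is near the 1.0 stop. The web top is at 166.6 mm against an expected 163. I'll open the fingers and check how the nut settles.

play_rows:
  increments:
    - [35,[0,0,3],[0,0,0]]
    - [35,[0,0,3],[0,0,0]]
    - [35,[0,0,3],[0,0,0]]
    - [35,[0,0,3],[0,0,0]]

```text
time: 7.68
tcp_pos: [0.5937, 0.264, 0.1393]
eef_rot: [[-0.933, 0.359, -0.001], [0.359, 0.933, -0.0], [0.001, -0.0, -1.0]]
force: [0.7, 0.2, -1.4]
finger_gap: 0.0346
gripper_force: 0.0
```

```bash
python3 - <<'E'
from h import *
p,d,s=snap('wrist','w5'); print(s['tcp_pos'],s['force']); mid(d,s)
P=cloud(d,*cam('wrist',s)); m=(d>0)&(P[...,2]>.155)&(P[...,2]<.18)&(np.hypot(P[...,0]-.593,P[...,1]-.264)<.05)
def rel(p,d,s):
    P=cloud(d,*cam('wrist',s)); R=np.array(s['eef_rot']); print('tool web yaw',np.degrees(np.arctan2(R[1,1],R[0,1]))-90)
    # bolts: dark blobs, on the plate plane (z<.03)
    g=p.astype(int).sum(2); b=((g<290)&(P[...,2]<.03)&(np.hypot(P[...,0]-.593,P[...,1]-.264)<.085)&(np.arange(480)[:,None]<300)).astype(np.uint8)
    n,l,st,c=cv2.connectedComponentsWithStats(b)
    for i in range(1,n):
        if st[i,4]>120: print(c[i].round(1),st[i,4],np.median(P[l==i],0).round(4))
rel(p,d,s)
z=np.load('pics/w1.npz'); rel(z['p'],z['d'],dict(tcp_pos=z['tp'],eef_rot=z['R']))
E
```

```text
[0.59369349 0.26397039 0.13930213] [ 0.65686858  0.15844726 -1.41513798]
-0.05 0 0
-0.035 1388 0.16747055083008125
-0.02 1380 0.16321857684136756
0 1599 0.16323829139715737
0.02 1558 0.17111155867995959
0.035 1899 0.16902470472042874
tool web yaw -21.041810397083125
[240.1 208.9] 835 [0.5688 0.2096 0.0148]
[283.  145.8] 336 [0.5317 0.261  0.0193]
[283.6 196.4] 141 [0.5576 0.2512 0.0165]
[416.2 225.5] 317 [0.6096 0.3225 0.0192]
tool web yaw -8.049891209914833
[265.1 176.6] 574 [0.5694 0.2094 0.0145]
[309.4 134.5] 188 [0.5315 0.2609 0.0192]
[392.7 215.9] 183 [0.6097 0.3225 0.0191]
[362.8 275. ] 230 [6.683e-01 2.922e-01 4.000e-04]
```

View pics/w5.png

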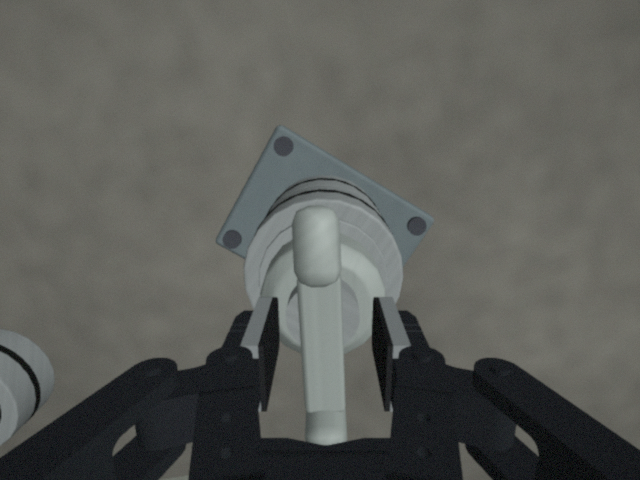

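The view shows the web from (316,245) to (323,430), free between the fingers. The web top is now at 163.2 mm, a sink of about 14.7 mm, which is home. I'll check the web's angle against the plate's 38.2° (home is -19.1°).

```bash
python3 - <<'E'
from h import *
for f in('w1','w3','w4','w5'):
    z=np.load(f'pics/{f}.npz'); s=dict(tcp_pos=z['tp'],eef_rot=z['R']); P=cloud(z['d'],*cam('wrist',s)); r=np.hypot(P[...,0]-.593,P[...,1]-.264)
    R=z['R']; u=R[:2,0]; t=(P[...,:2]-[.593,.264])@[-u[1],u[0]]; l=(P[...,:2]-[.593,.264])@u
    top=.178 if f=='w1' else .168 if f=='w3' else .1635
    m=(z['d']>0)&(r<.05)&(abs(t)<.0125)&(P[...,2]>top-.004)&(P[...,2]<top+.012)
    A=[(a+.002,np.mean([t[k].min(),t[k].max()])) for a in np.arange(-.044,.044,.004) for k in [m&(l>a)&(l<a+.004)] if k.sum()>60]
    A=np.array(A); c=np.polyfit(*A.T,1); print(f,'rel deg',np.degrees(np.arctan(c[0])),'yaw',np.degrees(np.arctan2(-u[1],-u[0])+np.arctan(c[0])), len(A))
E
```

```text
w1 rel deg 0.521999388565835 yaw -7.527896483847458 22
w3 rel deg -0.0027866496652134026 yaw 48.943810342627835 21
w4 rel deg 1.387717830800476 yaw -19.628211349748323 18
w5 rel deg 2.38881618509092 yaw -18.65300516339957 19
```

The nut reads about 0.99 rad. I'll give it one gentle firming pinch against the stop, square up, release and retreat.

play_rows:
  increments:
    - [35,[0,0,-2.5],[0,0,0]]
    - [10,[0,0,-2.5],[0,0,0]]
    - [10,[0,0,-2.5],[0,0,0]]
    - [10,[0,0,-2.5],[0,0,0]]
    - [10,[0,0,-2.5],[0,0,0]]
    - [10,[0,0,-2.5],[0,0,1.5]]
    - [10,[0,0,-2.5],[0,0,1.5]]
    - [35,[0,0,-2.5],[0,0,1.5]]
    - [35,[0,0,-2.5],[0,0,1.5]]
    - [40,[0,0,-2.5],[0,0,1.5]]
    - [40,[0,0,40],[0,0,1.5]]
    - [40,[0,0,80],[0,0,1.5]]

```text
time: 9.22
tcp_pos: [0.5936, 0.2642, 0.2205]
eef_rot: [[-0.942, 0.334, -0.001], [0.334, 0.942, 0.0], [0.001, 0.0, -1.0]]
force: [0.7, 0.4, 0.7]
finger_gap: 0.0403
gripper_force: 0.0
```

play_rows:
  increments:
    - [40,[0,0,10],[0,0,0]]
    - [40,[0,0,10],[0,0,0]]

```text
time: 9.48
tcp_pos: [0.5944, 0.2643, 0.2302]
eef_rot: [[-0.942, 0.334, 0.002], [0.334, 0.942, 0.001], [-0.001, 0.001, -1.0]]
force: [-0.7, 0.2, 0.4]
finger_gap: 0.0401
gripper_force: 0.0
```

```bash
python3 - <<'E'
from h import *
p,d,s=snap('wrist','w6'); print(s['time'],s['tcp_pos'],s['force']); mid(d,s)
P=cloud(d,*cam('wrist',s)); m=(d>0)&(P[...,2]>.158)&(P[...,2]<.18)&(np.hypot(P[...,0]-.593,P[...,1]-.264)<.055)
print(cv2.minAreaRect((P[m][:,:2]*1000).astype(np.float32)))
p,d,s=snap('top','t6'); P=cloud(d,*cam('top')); m=(d>0)&(abs(P[...,1]+.03)<.1)&(P[...,2]>.03)&(P[...,2]<.06)&(abs(P[...,0]-.55)<.1); print(P[m].mean(0))
E
```

```text
9.475 [0.59440351 0.26433438 0.23023994] [-0.71849004  0.18773361  0.40811448]
-0.05 318 0.1691848981650224
-0.035 674 0.16965520671772064
-0.02 571 0.1631943860389619
0 595 0.16325117150859408
0.02 621 0.17088124753494655
0.035 643 0.16905791920499622
((592.552001953125, 264.48675537109375), (14.006830215454102, 94.60918426513672), 71.4059066772461)
[ 0.61173767 -0.0086625   0.04192459]
```

```bash
python3 -c "
from bench import job
print(job.close_job())"
```

```text
the job is handed in; nothing more can be done
None
```

The wing nut was turned back until it dropped into the thread start, then turned forward to the stop and released; it now measures about 0.99 rad and 14.7 mm sunk, the spare roller did not move, and the job was handed in at about 9.6 s.

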